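# Set the running clearance of the siren disc

### The arm

A 6-joint arm with a two-finger parallel gripper is mounted at the origin on the work surface. World frame = base frame: x ahead of the robot, y to its left, z up, the work surface at z = 0. Lengths are in mm, angles in rad, forces in N, time in s.
With the tool pointing down it reaches from about 275 to 850 mm from the base axis. Payload 19 kg.
Tool frame: the origin (TCP) lies on the centre line of the jaws, within the pads' length; the fingertips stand 25 mm ahead of it and the grasp point (between the pads) lies 6 mm ahead of it; z points along the fingers, y is the line along which they close (so a half turn about z gives the same grasp; the last joint's range is limited). The gripper opens to 85 mm and grips with 20 to 120 N. Pads are 22 mm wide; open, the fingers measure 114 mm over their backs; the gripper's body (76 mm by 85 mm) begins 54 mm behind the grasp point. The pads swing forward as they close: fully open they stand 13 mm farther back than shut.
Start: joints at [-1.234, 0.15, 1.437, -0, 1.554, -0.134], TCP at [260.791, -512.427, 256.267] pointing down, gripper open.
Joint ranges: [-2.8, 2.8], [-0.68, 2.1], [0.12, 2.68], [-1.39, 4.53], [0.16, 2.79], [-2.81, 2.81]. Speed limits (rad/s): [1.89, 1.89, 2.22, 3.01, 3.01, 3.01].

### API

Orientations are given as a unit quaternion [w, x, y, z].
In Python, from rig import monitor, optics, order gives the robot as it stands.
- The arm moves only by the tool jog_arm, never from a script. Its argument "targets" is text: rows parted by semicolons, each of 6 numbers parted by spaces: the shift along the tool's x, y, z in cm, then the turn, a rotation vector about the tool's x, y, z in rad. In form: x y z wx wy wz; .... A call has exactly 10 rows; each row shifts and turns the commanded pose from where the row before left it, along the tool's axes as they then stand; what a row does not reach is not made up. A row lasts 1/8 s, in which the tool goes at most 62.5 mm and 10.7 degrees, less where a joint would pass 70% of its speed; a pose out of reach is approached as far as the arm can. A call is refused whole if a number of a shift passes 6.25 or a number of a turn 0.188, either way. A call with a gripper value outside its range is refused whole. "jaw" is the finger opening in cm, from 0 to 8.54, set as the call begins (left out, the last holds). The fingers move at their own pace and stop on an object; "force" is the grip in N (left out, the last holds). Time passes only in rows, so rows that do not move let the fingers close, or fill a call up. It gives the time, the measured TCP pose, the force, the opening and the grip force at its end, in the units of the state.
- monitor.sense(): the state, without advancing time (a new reading comes with each control period).
- optics.camera(name): name is "side" or "top" or "wrist"; returns a dict with "pixels" (384x512x3 uint8, red, green, blue), "fov_y" (degrees; the focal length in pixels is half the picture's height over the tangent of half this angle, whatever the lens; pixels are square), "cx", "cy" (the principal point, pixels), "pose" (4x4, takes a point from camera to world coordinates). Camera axes: x right, y down, z forward; pixel columns grow to the right and rows downward; lengths in mm; the calibration is good to about 2 mm. A picture is of the moment at which its call begins. There is no depth.
- order.finish_job(): hands the job in; it is judged then, once.
The state is a dict: "time_s": time; "joint_pos": joint angles; "qvel": joint speeds; "effort": joint torques, N m; "position": TCP position; "tcp_rot": TCP orientation; "force": force on the tool from outside, world axes, zero at the start; "wrist_torque": the same for the moment, N m; "width": finger opening in mm; "gripper_force": force on a finger pad.
Only numpy, scipy, OpenCV 4.12 (cv2) and the standard library are available. Lean on these libraries where they do the work, as an engineer would, in place of code of your own. Each camera call takes 0.05 s, during which the arm holds its last target. There are 200 camera calls.

### The job

Screw the knurled brass ring on top of the siren down its threaded stud (clockwise from above, letting go and taking hold again as often as needed) until it stops firmly on the steel shoulder, then back it off a quarter turn and let go. Leave everything else on the bench undisturbed.

Things in the scene. Friction and masses are not known exactly. Their poses are not given: they have to be found in the camera images.
- ring (a joint): Angle in rad of the knurled brass ring on its stud: 0 = screwed fully down on the steel shoulder (a firm stop), growing as it is unscrewed (anticlockwise from above). It starts 4.0 to 7.0 rad (0.6 to 1.1 turns) from the stop and can go up to 10. The ring is already started on the thread and rises 4 mm per turn (0.64 mm per rad). Even drag of 0.06 N m, it stays where it is left; pressing does not move it. At the stop the torque rises steeply. A quarter turn is 1.57 rad.
- ring_mid (a point): Centre of the brass ring, on its axis at half height; the ring is 46 mm in diameter and 24 mm high, axis vertical, a steel stud 16 mm thick sticking out 17 to 22 mm above the ring. Height 102 mm above the table when fully down. Turns with the ring: its -x axis points to the red bar painted on the ring's top, which points to the siren's -x side (front) when the ring is fully down. Best gripped across the diameter from above, at half height; free all round.
- shoulder (a point): Centre of the top of the steel shoulder (32 mm diameter, 22 mm high, on the brass disc) on which the ring lands; 90 mm above the table, on the stud's axis. The stud ends 46 mm above it.
- siren: The siren, fixed to the bench: dark wooden foot 200 (x) x 150 (y) x 20 mm, iron column, level brass disc 160 mm in diameter, its top 68 mm above the table, and a small crank with a wooden handle at the +y side reaching 150 mm from the axis, 44 mm high. Nothing but shoulder, stud and ring stands above the disc. Disc and crank do not turn. Origin on the table under the stud's axis; z up.
- hammer: Bystander, loose: striking hammer 220 mm long with a red rubber tip, lying along its x, 26 mm high. Origin on the table under the handle.
- chime_tube: Bystander, loose: aluminium tube 240 mm long, 22 mm thick, along its x on two cork rests, 30 mm high. Origin on the table under its middle.
- block: Bystander, loose: hardwood striking block 100 x 60 x 40 mm. Origin centre of the underside.
- weight_a: Bystander, loose: small knurled brass slider weight, 28 mm in diameter, 36 mm high with its screw, upright. Origin centre of the underside.
- weight_b: Bystander, loose: the same as weight_a.

How it is judged:
By the outcome, as a careful person would: the job done as asked, in the order asked, and still so for the second after the job is handed in, with the robot touching nothing.
It also fails if it takes over 72 s, if anything falls off the work surface, if the arm or the gripper's body presses on something with over 40 N, if the wrist force passes 120 N, or if a joint passes its speed limit or range.

## Working session

There is one attempt and no reset: what is moved stays moved. The work goes in short steps, Python scripts to look and compute and a tool call to move; the robot and the scene stay as the last step left them, time stands still between calls to the robot, and variables do not carry over. Pictures are saved under pics/ and viewed, at most 10 in all, crops included, and the job is handed in when it is done.

Besides the shell and the picture viewer there is one more tool, called after ">>>" as a command line: name --argument value ..., lists and objects as JSON in quotes. jog_arm: Moves the arm, as the interface text tells. Its arguments: {"type":"object","properties":{"targets":{"type":"string"},"jaw":{"type":"number"},"force":{"type":"number"}},"required":["targets"]}

```bash
mkdir -p pics; cat > h.py <<'E'
import numpy as np, cv2
from rig import monitor, optics, order
def save(n,f):
    c=optics.camera(n); cv2.imwrite('pics/'+f,c['pixels'][:,:,::-1]); return c
def ray(c,u,v,z):
    f=192/np.tan(np.radians(c['fov_y'])/2); P=np.array(c['pose'])
    d=P[:3,:3]@np.array([(u-c['cx'])/f,(v-c['cy'])/f,1]); o=P[:3,3]
    return o+d*(z-o[2])/d[2]
E
python3 - <<'E'
from h import *
import pickle
cs={n:save(n,n+'0.png') for n in('top','side')}
pickle.dump(cs,open('cs.pkl','wb'))
a=cs['top']['pixels'];b=cs['side']['pixels']
cv2.imwrite('pics/both.png',cv2.resize(np.vstack([a,b])[:,:,::-1],None,fx=.78,fy=.78))
for c in cs.values(): print(c['fov_y'],c['cx'],c['cy'],np.round(c['pose'],3))
s=monitor.sense();print(s)
E
```

```text
47.87571803661793 250.4418895039357 182.7284452510595 [[ 4.90000e-02 -9.75000e-01  2.18000e-01  3.02893e+02]
 [-9.99000e-01 -4.90000e-02  8.00000e-03  1.39410e+01]
 [ 3.00000e-03 -2.18000e-01 -9.76000e-01  1.26478e+03]
 [ 0.00000e+00  0.00000e+00  0.00000e+00  1.00000e+00]]
52.17720596844892 250.3983431736786 191.20497752665068 [[-8.63000e-01 -3.63000e-01  3.52000e-01  1.66433e+02]
 [-5.06000e-01  6.26000e-01 -5.94000e-01  6.18313e+02]
 [-5.00000e-03 -6.90000e-01 -7.24000e-01  8.47953e+02]
 [ 0.00000e+00  0.00000e+00  0.00000e+00  1.00000e+00]]
{'time_s': 0.1, 'joint_pos': array([-1.23398864e+00,  1.50947784e-01,  1.43795837e+00, -1.01095141e-05,
        1.55378498e+00, -1.33999921e-01]), 'qvel': array([-0.0017641 , -0.0031835 , -0.00026271, -0.00060179, -0.00099334,
        0.00095665]), 'effort': array([ 5.71893586e-03, -7.14384198e+01, -5.71792066e+01,  5.49415131e-05,
        7.12933950e-03, -1.27845585e-06]), 'position': array([ 260.73986682, -512.27062975,  255.73337514]), 'tcp_rot': array([-5.45911201e-04,  9.72420072e-01,  2.33235724e-01, -6.06281160e-05]), 'force': array([-0.04176293,  0.27589318,  0.18121787]), 'wrist_torque': array([ 0.00802331,  0.00787748, -0.00086878]), 'gripper_force': 0.0, 'width': 85.31576765967516}
```

View pics/top0.png

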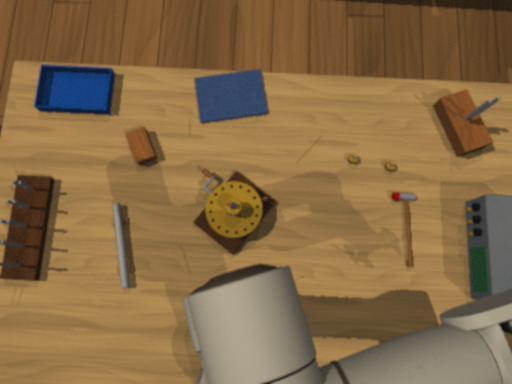

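View pics/side0.png

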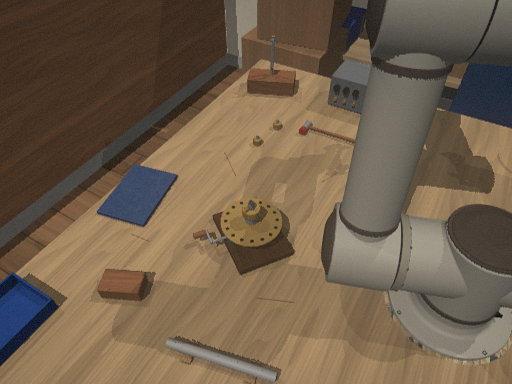

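The top view shows the siren at about (234,208), with its crank to the upper left near (205,172). The side view has the disc at about (252,222). Next I'll measure the disc centre and zoom in on the ring.

```bash
python3 - <<'E'
from h import *
import pickle
cs=pickle.load(open('cs.pkl','rb'))
for n,(u,v) in dict(top=(234,208),side=(252,222)).items():
    c=cs[n];im=cv2.cvtColor(c['pixels'],cv2.COLOR_RGB2HSV)
    m=cv2.inRange(im,(20,140,70),(32,255,255)); 
    k=np.zeros_like(m);cv2.circle(k,(u,v),45,255,-1);m&=k
    m=cv2.morphologyEx(m,cv2.MORPH_CLOSE,np.ones((5,5)))
    ct=max(cv2.findContours(m,0,2)[0],key=cv2.contourArea)
    e=cv2.fitEllipse(cv2.convexHull(ct));p=ray(c,*e[0],68)
    print(n,e,p)
    for pt in ct[:,0][::max(1,len(ct)//8)]: print(round(np.linalg.norm(ray(c,*pt,68)-p),1),end=' ')
    print()
c=cs['top'];print('crank',ray(c,205,170,40),'block',ray(c,140,145,40))
A=cv2.resize(cs['top']['pixels'][160:256,185:285],(400,384),interpolation=2)
B=cv2.resize(cs['side']['pixels'][180:276,200:300],(400,384),interpolation=2)
cv2.imwrite('pics/crop.png',np.hstack([A,B])[:,:,::-1])
E
```

```text
top ((233.78025817871094, 209.1606903076172), (56.73969650268555, 57.54015350341797), 74.94426727294922) [492.03201267  66.5379343   68.        ]
81.2 79.4 77.7 78.6 79.3 79.2 78.2 81.4 78.7 Traceback (most recent call last):
  File "<stdin>", line 9, in <module>
ValueError: max() iterable argument is empty
```

>>> jog_arm --targets "4.5 -4 0 0 0 0; 4.5 -4 0 0 0 0; 4.5 -4 0 0 0 0; 4.5 -4 0 0 0 0; 4.5 -4 0 0 0 0; 4.5 -4 0 0 0 0; 4.5 -4 0 0 0 0; 4.5 -4 0 0 0 0; 4.5 -4 0 0 0 0; 3 -3 0 0 0 0" --jaw 8.54

```text
time_s: 1.35
position: [471.9, 34.9, 256.1]
tcp_rot: [-0.0, 0.972, 0.234, -0.0]
force: [0.8, -0.5, 0.5]
width: 85.3
gripper_force: 0.0
```

```bash
python3 - <<'E'
from h import *
import pickle
c=save('wrist','w1.png');pickle.dump(c,open('w1.pkl','wb'))
s=monitor.sense();print(s['position'],s['tcp_rot'],s['joint_pos'],s['force'])
print(c['cx'],c['cy'],c['fov_y'],np.round(c['pose'],3))
E
```

```text
[472.5932109   37.93889037 255.97436308] [-9.80786680e-04  9.72143037e-01  2.34386278e-01  1.59840681e-04] [-0.08384508 -0.06194809  1.65944428  0.0019631   1.54441096  1.01372448] [-1.05461499  2.14183008 -1.10873132]
257.78848914536513 191.31325498545434 64.50370033309665 [[ 4.55000e-01 -8.50000e-01 -2.67000e-01  5.40373e+02]
 [-8.91000e-01 -4.34000e-01 -1.36000e-01  6.93990e+01]
 [-0.00000e+00  3.00000e-01 -9.54000e-01  3.73213e+02]
 [ 0.00000e+00  0.00000e+00  0.00000e+00  1.00000e+00]]
```

View pics/w1.png

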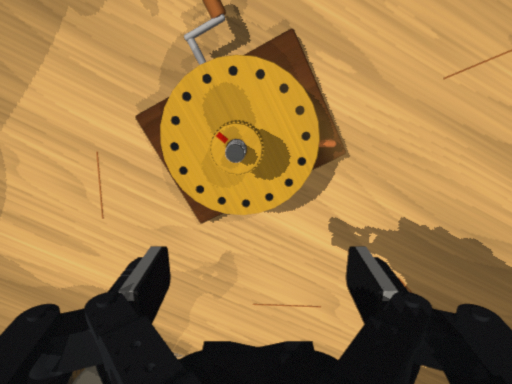

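The wrist view shows the ring at about (237,148), the stud top at (236,151) and the red bar at (222,137). The foot corners are at (292,30), (137,118), (203,222) and (348,155).

```bash
python3 - <<'E'
from h import *
import pickle
c=pickle.load(open('w1.pkl','rb'));im=cv2.cvtColor(c['pixels'],cv2.COLOR_RGB2HSV)
m=cv2.inRange(im,(20,150,60),(32,255,255));m[225:]=0
m=cv2.morphologyEx(m,cv2.MORPH_OPEN,np.ones((3,3)))
m=cv2.morphologyEx(m,cv2.MORPH_CLOSE,np.ones((9,9)))
ct=max(cv2.findContours(m,0,2)[0],key=cv2.contourArea);e=cv2.fitEllipse(cv2.convexHull(ct));p=ray(c,*e[0],68)
print('disc',e,p)
r=(cv2.inRange(im,(0,150,100),(6,255,255))|cv2.inRange(im,(174,150,100),(180,255,255)));k=r*0;cv2.circle(k,(237,148),35,255,-1);r&=k
v,u=np.nonzero(r);print('red',len(u),u.mean(),v.mean());q=ray(c,u.mean(),v.mean(),117)
g=(im[...,1]<100).astype(np.uint8)*255;k*=0;cv2.circle(k,(236,151),14,255,-1);v,u=np.nonzero(g&k)
st=ray(c,u.mean(),v.mean(),136);print('stud',u.mean(),v.mean(),len(u),st)
F=[ray(c,*x,20)[:2] for x in((292,30),(137,118),(203,222),(348,155))]
print([np.round(f) for f in F],[np.linalg.norm(F[i]-F[i-1]) for i in range(4)], np.mean(F,0))
ax=(F[0]-F[1])+(F[3]-F[2]);ay=(F[0]-F[3])+(F[1]-F[2])
A=lambda d:np.arctan2(d[1],d[0])
yaw=A(ax);print('yaw',yaw,A(ay)-np.pi/2)
for cen in(p,st):
  b=A(cen-q);print('ring radius of bar',np.linalg.norm((q-cen)[:2]),'theta mod',(b-yaw)%(2*np.pi))
E
```

```text
disc ((239.4596710205078, 134.4645233154297), (157.86012268066406, 160.84381103515625), 140.81199645996094) [499.33988183  68.94857135  68.        ]
red 47 221.59574468085106 137.14893617021278
stud 235.42670157068062 150.282722513089 382 [496.00872849  66.47577677 136.        ]
[array([615.,  67.]), array([457., 180.]), array([374.,  62.]), array([529., -55.])] [np.float64(149.21520146880923), np.float64(194.1502005209053), np.float64(144.2705619247099), np.float64(194.26456924326328)] [493.75568803  63.63740139]
yaw -0.6324374483568468 -0.6093122853889971
ring radius of bar 12.58891913166619 theta mod 5.520743645065887
ring radius of bar 14.910147617573097 theta mod 5.2691042252631535
```

>>> jog_arm --targets "3.4 -1.5 0 0 0 0; 0 0 0.6 0 0 -0.185; 0 0 0.6 0 0 -0.185; 0 0 0.6 0 0 -0.185; 0 0 0.6 0 0 -0.185; 0 0 0.6 0 0 -0.185; 0 0 0.6 0 0 -0.185; 0 0 0.6 0 0 -0.185; 0 0 0.6 0 0 -0.185; 0 0 0.6 0 0 -0.185"

```text
time_s: 2.65
position: [494.9, 61.2, 201.8]
tcp_rot: [-0.0, 0.479, 0.878, -0.0]
force: [-0.0, -0.1, -0.6]
width: 85.3
gripper_force: 0.0
```

>>> jog_arm --targets "0 0 0.5 0 0 -0.185; 0 0 0.5 0 0 -0.185; 0 0 0 0 0 -0.185; 0 0 0 0 0 -0.185; 0 0 0 0 0 -0.185; 0 0 0 0 0 -0.185; 0 0 0 0 0 -0.185; 0 0 0 0 0 -0.185; 0 0 0 0 0 0; 0 0 0 0 0 0"

```text
time_s: 3.9
position: [495.0, 61.2, 192.2]
tcp_rot: [-0.0, -0.233, 0.973, 0.0]
force: [0.3, -0.3, -0.2]
width: 85.4
gripper_force: 0.0
```

```bash
python3 - <<'E'
from h import *
import pickle
c=save('wrist','w2.png');pickle.dump(c,open('w2.pkl','wb'))
s=monitor.sense();print(s['position'],s['tcp_rot'],s['joint_pos'],s['force'])
f=192/np.tan(np.radians(c['fov_y'])/2);P=np.array(c['pose'])
for z in(136,117,68):
  q=P[:3,:3].T@(np.array([496,67,z])-P[:3,3]);print(z,q[:2]/q[2]*f+[c['cx'],c['cy']])
E
```

```text
[495.00546639  61.19563026 192.2162811 ] [-1.06080306e-04 -2.33010470e-01  9.72474218e-01  6.48821601e-05] [-3.16323631e-02  2.26423338e-02  1.70646792e+00  7.01109329e-05
  1.41272127e+00 -2.07278418e+00] [-0.87946495  0.0690354  -0.41490901]
136 [265.95713032 230.60990152]
117 [265.24155461 218.82920479]
68 [263.86706145 196.20059   ]
```

View pics/w2.png

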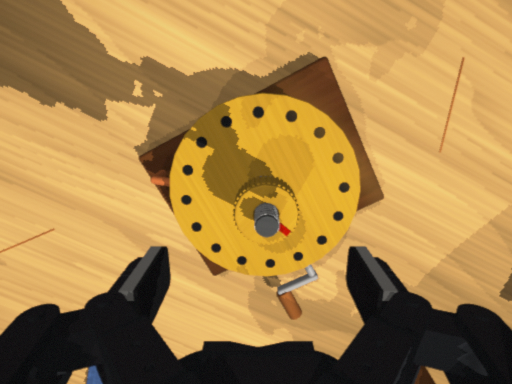

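The ring sits between the jaws, with the stud top at about (266,229). I'll measure again; the tool is now turned about 180° from the first look, so averaging the two cancels camera bias.

```bash
python3 - <<'E'
from h import *
import pickle
c=pickle.load(open('w2.pkl','rb'));im=cv2.cvtColor(c['pixels'],cv2.COLOR_RGB2HSV)
m=cv2.inRange(im,(20,150,60),(32,255,255));m[280:]=0
m=cv2.morphologyEx(m,cv2.MORPH_OPEN,np.ones((3,3)))
m=cv2.morphologyEx(m,cv2.MORPH_CLOSE,np.ones((9,9)))
ct=max(cv2.findContours(m,0,2)[0],key=cv2.contourArea);e=cv2.fitEllipse(cv2.convexHull(ct));p=ray(c,*e[0],68)
print('disc',e,p)
g=(im[...,1]<100).astype(np.uint8)*255;k=g*0;cv2.circle(k,(266,220),22,255,-1)
n,l,s,ce=cv2.connectedComponentsWithStats(g&k);print(s,ce)
for v in (224,227,230):print(v,ray(c,266,v,136))
print('red',[ray(c,x,y,117) for x,y in((285,230),)])
E
```

```text
disc ((264.23687744140625, 184.29612731933594), (182.30833435058594, 190.57131958007812), 85.96708679199219) [486.66101199  62.53149942  68.        ]
[[     0      0    512    384 195912]
 [   254    203     25     34    696]] [[255.46198804 191.40081771]
 [266.19971264 219.41810345]]
224 [492.02581332  64.97180049 136.        ]
227 [493.81712009  65.89952294 136.        ]
230 [495.61997885  66.83322819 136.        ]
red [array([497.21529241,  82.97649151, 117.        ])]
```

>>> jog_arm --targets "-0.13 0.47 0 0 0 0; 0 0 1.2 0 0 0; 0 0 1.2 0 0 0; 0 0 1.2 0 0 0; 0 0 1.2 0 0 0; 0 0 1.2 0 0 0; 0 0 1.2 0 0 0; 0 0 1 0 0 0; 0 0 0 0 0 0; 0 0 0 0 0 0"

```text
time_s: 5.2
position: [494.3, 66.1, 110.7]
tcp_rot: [0.0, -0.235, 0.972, 0.0]
force: [0.3, 0.3, 0.4]
width: 85.7
gripper_force: 0.0
```

>>> jog_arm --targets "0 0 0 0 0 0; 0 0 0 0 0 0; 0 0 0 0 0 0; 0 0 0 0 0 0; 0 0 0 0 0 0; 0 0 0 0 0 0; 0 0 0 0 0 0; 0 0 0 0 0 0; 0 0 0 0 0 0; 0 0 0 0 0 0" --jaw 4 --force 40

```text
time_s: 6.45
position: [493.9, 66.6, 110.9]
tcp_rot: [0.0, -0.235, 0.972, 0.001]
force: [-6.0, 5.9, 10.0]
width: 45.1
gripper_force: 39.4
```

```bash
python3 - <<'E'
from h import *
s=monitor.sense();print({k:np.round(v,3) for k,v in s.items()})
E
```

```text
{'time_s': np.float64(6.45), 'joint_pos': array([-2.100e-02,  8.900e-02,  1.810e+00,  1.000e-03,  1.242e+00,
       -2.067e+00]), 'qvel': array([-0.001,  0.002,  0.001, -0.   , -0.001, -0.001]), 'effort': array([-3.3780e+00, -5.5677e+01, -5.0496e+01, -1.8080e+00, -1.8530e+00,
       -5.2000e-02]), 'position': array([493.878,  66.647, 110.882]), 'tcp_rot': array([ 0.   , -0.235,  0.972,  0.001]), 'force': array([-5.972,  5.858, 10.04 ]), 'wrist_torque': array([ 1.055,  0.942, -0.048]), 'gripper_force': np.float64(39.377), 'width': np.float64(45.093)}
```

>>> jog_arm --targets "0 0.06 -0.03 0 0 0; 0 0 0.01 0 0 0.18; 0 0 0.01 0 0 0.18; 0 0 0.01 0 0 0.18; 0 0 0.01 0 0 0.18; 0 0 0.01 0 0 0.18; 0 0 0.01 0 0 0.18; 0 0 0.01 0 0 0.18; 0 0 0.01 0 0 0.18; 0 0 0.01 0 0 0.18"

```text
time_s: 7.7
position: [493.6, 66.2, 110.0]
tcp_rot: [0.0, 0.545, 0.839, -0.0]
force: [-4.3, -4.3, 5.0]
width: 44.7
gripper_force: 40.7
```

```bash
cat > st.py <<'E'
from h import *
s=monitor.sense();print({k:np.round(s[k],3).tolist() for k in('time_s','joint_pos','position','force','wrist_torque','width','gripper_force')})
E
python3 st.py
```

```text
{'time_s': 7.7, 'joint_pos': [-0.021, 0.09, 1.812, -0.001, 1.24, -0.44], 'position': [493.634, 66.185, 109.968], 'force': [-4.272, -4.272, 5.036], 'wrist_torque': [-0.724, 0.648, 0.096], 'width': 44.744, 'gripper_force': 40.667}
```

>>> jog_arm --targets "0 0 0.01 0 0 0.18; 0 0 0.01 0 0 0.18; 0 0 0.01 0 0 0.18; 0 0 0.01 0 0 0.18; 0 0 0.01 0 0 0.18; 0 0 0.01 0 0 0.18; 0 0 0.01 0 0 0.18; 0 0 0.01 0 0 0.18; 0 0 0.01 0 0 0.18; 0 0 0.01 0 0 0.18"

```text
time_s: 8.95
position: [493.1, 66.4, 108.8]
tcp_rot: [0.0, 0.995, 0.095, -0.001]
force: [-9.2, -0.9, 6.5]
width: 44.7
gripper_force: 40.8
```

```bash
python3 st.py
```

```text
{'time_s': 8.95, 'joint_pos': [-0.021, 0.091, 1.813, -0.0, 1.239, 1.36], 'position': [493.06, 66.442, 108.803], 'force': [-9.247, -0.853, 6.451], 'wrist_torque': [-0.15, 1.448, 0.037], 'width': 44.676, 'gripper_force': 40.778}
```

>>> jog_arm --targets "0 0 0 0 0 0; 0 0 0 0 0 0; 0 0 0 0 0 0; 0 0 0 0 0 0; 0 0 0 0 0 0; -0.1 0 0 0 0 0; 0 0 0 0 0 -0.185; 0 0 0 0 0 -0.185; 0 0 0 0 0 -0.185; 0 0 0 0 0 -0.185" --jaw 7

```text
time_s: 10.2
position: [492.8, 66.4, 108.7]
tcp_rot: [-0.0, 0.891, 0.454, 0.0]
force: [-0.1, -0.2, -0.0]
width: 70.1
gripper_force: 0.0
```

>>> jog_arm --targets "0 0 0 0 0 -0.185; 0 0 0 0 0 -0.185; 0 0 0 0 0 -0.185; 0 0 0 0 0 -0.185; 0 0 0 0 0 -0.185; 0 0 0 0 0 -0.185; 0 0 0 0 0 -0.185; 0 0 0 0 0 -0.185; 0 0 0 0 0 -0.185; 0 0 0 0 0 -0.185"

```text
time_s: 11.45
position: [492.8, 66.4, 108.7]
tcp_rot: [-0.0, 0.174, 0.985, 0.0]
force: [-0.1, -0.7, 0.4]
width: 70.1
gripper_force: 0.0
```

```bash
python3 st.py; python3 - <<'E'
from h import *
c=save('top','t3.png');w=save('wrist','w3.png')
A=cv2.resize(c['pixels'][160:256,185:285],(400,384),interpolation=2)
B=cv2.resize(w['pixels'],(400,300));B=np.vstack([B,np.zeros((84,400,3),np.uint8)])
cv2.imwrite('pics/m3.png',np.hstack([A,B])[:,:,::-1])
E
```

```text
{'time_s': 11.45, 'joint_pos': [-0.021, 0.089, 1.815, 0.0, 1.237, -1.243], 'position': [492.773, 66.376, 108.73], 'force': [-0.103, -0.682, 0.384], 'wrist_torque': [0.08, 0.026, -0.002], 'width': 70.062, 'gripper_force': 0.0}
```

View pics/w3.png

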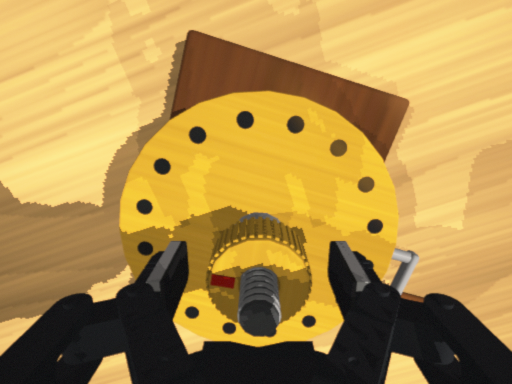

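The ring is centred between the open jaws, and the red bar is at (222,281).

```bash
python3 - <<'E'
from h import *
w=optics.camera('wrist')
q=ray(w,222,281.5,115.3);print(q)
for cen in((492.8,66.4),(492.8,64),(495,66.4)):
  d=np.array(cen)-q[:2];print(np.hypot(*d),(np.arctan2(d[1],d[0])+.62)%(2*np.pi))
E
```

```text
[485.74949162  52.71702951 115.3       ]
15.392639472375311 1.715002615853194
13.304701858892034 1.6322829401467591
16.516524658260895 1.5963188413033187
```

>>> jog_arm --targets "0 0 0 0 0 0; 0 0 0 0 0 0; 0 0 0 0 0 0; 0 0 0 0 0 0; 0 0 0 0 0 0; 0 0 0 0 0 0; 0 0 0 0 0 0; 0 0 0 0 0 0; 0 0 0 0 0 0; 0 0 0 0 0 0" --jaw 4 --force 40

```text
time_s: 12.85
position: [493.0, 66.6, 109.0]
tcp_rot: [0.0, 0.177, 0.984, 0.0]
force: [-1.6, 4.1, 5.2]
width: 44.4
gripper_force: 40.4
```

>>> jog_arm --targets "0 0 0.01 0 0 0.18; 0 0 0.01 0 0 0.18; 0 0 0.01 0 0 0.18; 0 0 0.01 0 0 0.18; 0 0 0.01 0 0 0.18; 0 0 0.01 0 0 0.18; 0 0 0.01 0 0 0.18; 0 0 0.01 0 0 0.18; 0 0 0 0 0 0; 0 0 0 0 0 0"

```text
time_s: 14.1
position: [493.4, 66.8, 108.1]
tcp_rot: [0.0, 0.782, 0.623, 0.001]
force: [5.1, 7.7, 2.2]
width: 44.9
gripper_force: 40.5
```

```bash
python3 st.py
```

```text
{'time_s': 14.1, 'joint_pos': [-0.021, 0.09, 1.815, 0.001, 1.235, 0.205], 'position': [493.356, 66.825, 108.124], 'force': [5.063, 7.699, 2.215], 'wrist_torque': [1.105, -0.691, -0.076], 'width': 44.932, 'gripper_force': 40.505}
```

>>> jog_arm --targets "0 0 0 0 0 0.03; 0 0 0 0 0 0.03; 0 0 0 0 0 0.03; 0 0 0 0 0 0.03; 0 0 0 0 0 0.03; 0 0 0 0 0 0.03; 0 0 0 0 0 0.03; 0 0 0 0 0 0.03; 0 0 0 0 0 0; 0 0 0 0 0 0"

```text
time_s: 15.35
position: [493.4, 66.8, 108.0]
tcp_rot: [0.0, 0.851, 0.525, 0.001]
force: [6.2, 6.6, -0.8]
width: 44.6
gripper_force: 40.8
```

```bash
python3 st.py
```

```text
{'time_s': 15.35, 'joint_pos': [-0.021, 0.09, 1.816, 0.001, 1.234, 0.444], 'position': [493.42, 66.779, 108.029], 'force': [6.191, 6.574, -0.784], 'wrist_torque': [1.096, -0.934, 0.019], 'width': 44.581, 'gripper_force': 40.814}
```

>>> jog_arm --targets "0 0 0 0 0 0.03; 0 0 0 0 0 0.03; 0 0 0 0 0 0.03; 0 0 0 0 0 0.03; 0 0 0 0 0 0.03; 0 0 0 0 0 0.03; 0 0 0 0 0 0.03; 0 0 0 0 0 0.03; 0 0 0 0 0 0; 0 0 0 0 0 0"

```text
time_s: 16.6
position: [493.2, 66.5, 108.0]
tcp_rot: [0.0, 0.908, 0.419, 0.0]
force: [6.0, 0.2, 0.5]
width: 44.8
gripper_force: 47.2
```

```bash
python3 st.py
```

```text
{'time_s': 16.6, 'joint_pos': [-0.021, 0.09, 1.816, 0.0, 1.235, 0.685], 'position': [493.155, 66.467, 108.05], 'force': [6.038, 0.237, 0.469], 'wrist_torque': [0.006, -0.916, 1.203], 'width': 44.817, 'gripper_force': 47.204}
```

Torque has jumped to 1.2 N m, so the stop is reached. I'll confirm with a firmer grip and a small extra turn.

>>> jog_arm --targets "0 0 0 0 0 0; 0 0 0 0 0 0; 0 0 0 0 0 0.015; 0 0 0 0 0 0.015; 0 0 0 0 0 0.015; 0 0 0 0 0 0.015; 0 0 0 0 0 0; 0 0 0 0 0 0; 0 0 0 0 0 0; 0 0 0 0 0 0" --jaw 4 --force 70

```text
time_s: 17.85
position: [493.2, 66.4, 108.2]
tcp_rot: [0.0, 0.92, 0.392, 0.0]
force: [5.3, -0.2, 3.4]
width: 44.0
gripper_force: 70.9
```

```bash
python3 st.py
```

```text
{'time_s': 17.85, 'joint_pos': [-0.021, 0.09, 1.816, 0.0, 1.235, 0.744], 'position': [493.159, 66.431, 108.161], 'force': [5.3, -0.236, 3.384], 'wrist_torque': [-0.015, -0.789, 1.35], 'width': 44.014, 'gripper_force': 70.879}
```

>>> jog_arm --targets "0 0 0 0 0 -0.02; 0 0 0 0 0 -0.02; 0 0 0 0 0 0; 0 0 0 0 0 0; 0 0 0 0 0 0; 0 0 0 0 0 0; 0 0 0 0 0 0; 0 0 0 0 0 0; 0 0 0 0 0 0; 0 0 0 0 0 0"

```text
time_s: 19.1
position: [493.1, 66.4, 108.1]
tcp_rot: [-0.0, 0.912, 0.41, 0.0]
force: [5.8, -0.1, 2.4]
width: 44.0
gripper_force: 71.1
```

```bash
python3 st.py
```

```text
{'time_s': 19.1, 'joint_pos': [-0.021, 0.09, 1.816, 0.0, 1.235, 0.705], 'position': [493.143, 66.436, 108.147], 'force': [5.81, -0.078, 2.439], 'wrist_torque': [0.004, -0.829, 0.596], 'width': 44.025, 'gripper_force': 71.101}
```

>>> jog_arm --targets "0 0 -0.01 0 0 -0.1; 0 0 -0.01 0 0 -0.188; 0 0 -0.01 0 0 -0.188; 0 0 -0.01 0 0 -0.188; 0 0 -0.01 0 0 -0.188; 0 0 -0.01 0 0 -0.188; 0 0 -0.01 0 0 -0.188; 0 0 -0.01 0 0 -0.188; 0 0 -0.01 0 0 -0.188; 0 0 0 0 0 0"

```text
time_s: 20.35
position: [493.3, 66.4, 109.1]
tcp_rot: [0.0, 0.34, 0.94, 0.0]
force: [6.1, -0.7, 3.9]
width: 44.0
gripper_force: 71.3
```

```bash
python3 st.py
```

```text
{'time_s': 20.35, 'joint_pos': [-0.021, 0.089, 1.814, 0.001, 1.237, -0.898], 'position': [493.296, 66.426, 109.125], 'force': [6.13, -0.665, 3.87], 'wrist_torque': [0.078, -0.981, 0.05], 'width': 43.969, 'gripper_force': 71.257}
```

Now at q6 = -0.898, a quarter turn back as planned. Next: let go, lift clear and look.

>>> jog_arm --targets "0 0 0 0 0 0; 0 0 0 0 0 0; 0 0 0 0 0 0; 0 0 0 0 0 0; 0 0 0 0 0 0; 0 0 0 0 0 0; 0 0 0 0 0 0; 0 0 0 0 0 0; 0 0 0 0 0 0; 0 0 0 0 0 0" --jaw 8.5

```text
time_s: 21.6
position: [492.8, 66.4, 108.8]
tcp_rot: [-0.0, 0.341, 0.94, 0.0]
force: [-0.9, -0.7, 0.0]
width: 84.7
gripper_force: 0.0
```

>>> jog_arm --targets "0 0 -1 0 0 0; 0 0 -1 0 0 0; 0 0 -1 0 0 0; 0 0 -1 0 0 0; 0 0 -1.5 0 0 0; 0 0 -1.5 0 0 0; 0 0 -2 0 0 0; 0 0 -1 0 0 0; 0 0 0 0 0 0; 0 0 0 0 0 0"

```text
time_s: 22.85
position: [492.6, 66.4, 208.2]
tcp_rot: [-0.0, 0.341, 0.94, -0.0]
force: [-0.1, -0.7, -0.6]
width: 85.1
gripper_force: 0.0
```

```bash
python3 st.py; python3 - <<'E'
from h import *
c=save('wrist','w4.png');im=cv2.cvtColor(c['pixels'],cv2.COLOR_RGB2HSV)
r=cv2.inRange(im,(0,150,60),(6,255,255))|cv2.inRange(im,(174,150,60),(180,255,255))
n,l,s,ce=cv2.connectedComponentsWithStats(r)
for i in range(1,n):
  if s[i,4]>15:
    q=ray(c,*ce[i],115);d=np.array([493.5,66.4])-q[:2];print(ce[i],s[i,4],np.hypot(*d),(np.arctan2(d[1],d[0])+.62)%(2*np.pi))
E
```

```text
{'time_s': 22.85, 'joint_pos': [-0.021, 0.01, 1.687, 0.0, 1.446, -0.896], 'position': [492.583, 66.357, 208.198], 'force': [-0.144, -0.711, -0.644], 'wrist_torque': [0.033, 0.003, -0.002], 'width': 85.117, 'gripper_force': 0.0}
[237.55       207.08333333] 60 15.702592869539657 1.5763398307706558
```

View pics/w4.png

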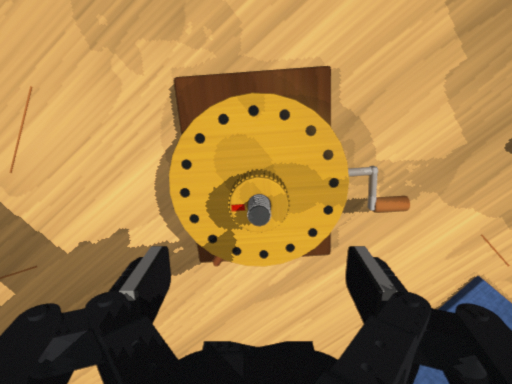

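The red bar at (238,207) is 1.58 rad from the siren's front, which is a quarter turn. The jaws are open and clear of everything.

```bash
python3 -c "
from rig import order
print(order.finish_job())"
```

```text
the job is handed in; nothing more can be done
None
```

I screwed the ring down to its firm stop on the shoulder, backed it off a quarter turn (red bar about 1.58 rad from the front) and let go; the job was handed in with the arm clear at about 23 s.

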